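# Sort rocking steel dishes out of a kit tray and close the stack

### The job

Press on the rims of the steel dishes in the lower blue tray to find out which of them rock. Slide the rocking ones out through the tray's open front, without lifting them, until each stands upright wholly on the red mat; leave the steady ones standing in the tray where they are, and do not disturb the tape roll, the jar or the radio. Then lower the upper blue tray onto the lower one, without dropping it, so that its four corner lugs are fully down in the sockets, and let go.

Things in the scene. Friction and masses are not known exactly. Their poses are not given: they have to be found in the camera images.
- lower_tray: lower tray, blue, fixed, 110 (x) by 340 mm (y). Origin: centre of underside, on the desk. Floor 3 mm thick. Open front at -x; walls 25 mm high on the other sides, 4 thick. Yellow corner posts 23 mm square, 36 high, at x +-43.5, y +-158.5; socket in each top 15 mm square, 16 deep. Dishes stand in a row along y near -111, -37, 37, 111.
- upper_grip (a point): centre of the black handle bar (14 mm wide in x, 140 long in y, 16 high) of the loose blue upper tray: 110 (x) by 340 mm (y), walls 36, 0.6-0.85 kg. Point: 83 mm above its underside, 119 above the desk when seated. Lugs 10 mm across reach 12 below at x +-43.5, y +-158.5; it starts standing on them; fits either way round. 4 sprung pads under it press each dish's rim with 1 N.
- upper_tray: the same loose upper tray; origin at the centre of its underside (36 mm above the desk when seated). The white pads under it lie over the dishes' rims along one long side; a rocking dish left below would be tipped by its pad, a steady one not.
- dish_a_mid (a point): open round steel dish, 64 mm across, 26 high, vertical wall 4 thick (56 inside), inner floor 8 above its underside, 40-80 g. Point: on its axis, 13 mm above its underside. Dishes a-d look alike from above, each starts in any of four places in the lower tray; two of the four rock.
- dish_b_mid (a point): dish, same size and point as a. How dishes behave: a steady one has a full-width foot and does not give when its rim is pressed. A rocking one stands level on a foot 16 mm across under its middle, its edge 4 mm off the floor: about 1 N down on the rim anywhere tips it 0.17 rad, the rim there sinking about 3.5 mm; let go, it comes back level.
- dish_c_mid (a point): dish, same size and point as a; steady or rocking as told under b.
- dish_d_mid (a point): dish, same size and point as a; steady or rocking as told under b.
- mat: thin red mat lying flat on the desk between the robot and the lower tray, left or right; 130 mm (its x) by 200 mm (its y), 1 mm thick, fixed, no obstacle (things slide over it freely). Origin: its centre, on the desk.
- tape_mid (a point): bystander: orange tape roll lying flat, 68 mm across, 22 mm high; the point is its centre.
- jar_mid (a point): bystander: small amber jar standing in front of the lower tray, 42 mm across, 58 mm high; the point is its centre, half-way up.
- radio_mid (a point): bystander: black handheld radio lying flat, body 120 (x) by 58 (y) by 36 mm, with an aerial reaching 150 mm from its centre along +x; the point is the centre of the body.

How it is judged:
By the outcome, as a careful person would: the job done as asked, in the order asked, and still so for the second after the job is handed in, with the robot touching nothing.
It also fails if it takes over 72 s, if anything falls off the work surface, if the arm or the gripper's body presses on something with over 40 N, if the wrist force passes 120 N, or if a joint passes its speed limit or range.

### The arm

A 6-joint arm with a two-finger parallel gripper is mounted at the origin on the work surface. World frame = base frame: x ahead of the robot, y to its left, z up, the work surface at z = 0. Lengths are in m, angles in rad, forces in N, time in s.
With the tool pointing down it reaches from about 0.4 to 0.825 m from the base axis. Payload 7 kg.
Tool frame: the origin (TCP) lies at the very end of the fingers, on their centre line; the grasp point (between the pads) lies 19 mm behind it; x points along the fingers, y is the direction in which the jaws open and shut, and the axes are right-handed (so a half turn about x gives the same grasp; the last joint's range is limited). The gripper opens to 88 mm and grips with 3 to 60 N. Pads are 19 mm wide; open, the fingers measure 130 mm over their backs; the gripper's body (78 mm by 193 mm) begins 47 mm behind the grasp point.
Start: joints at [-0.999, 0.359, 0.012, 0, -1.224, -0.288], TCP at [0.189, -0.648, 0.227] pointing down, gripper open.
Joint ranges: [-3.07, 3.07], [-1.43, 2.12], [-1.02, 1.25], [-3.03, 1.67], [-3.05, -0], [-3.03, 3.03]. Speed limits (rad/s): [2.39, 2.39, 3.01, 3.14, 3.14, 3.14].

### API

Orientations are given as [roll, pitch, yaw] about the fixed x, y, z axes, in that order (R = Rz(yaw) Ry(pitch) Rx(roll)).
In Python, from station import arm gives the robot as it stands.
- The arm moves only by the shell command python3 -m inch 'ROWS' [OPENING] [FORCE]. ROWS is text: rows parted by semicolons, each of 6 numbers parted by spaces: the shift along the world's x, y, z in units of 30 mm (1.0 is 30 mm), then the turn, a rotation vector about the world's x, y, z in units of 5 degrees (1.0 is 5 degrees). In form: dx dy dz wx wy wz; .... A call has 1 to 12 rows; each row shifts and turns the commanded pose from where the row before left it; what a row does not reach is not made up. A row lasts 1/8 s, in which the tool goes at most 62.5 mm and 10.7 degrees, less where a joint would pass 70% of its speed; a pose out of reach is approached as far as the arm can. A call is refused whole if a number of a shift passes 1 or a number of a turn 1, either way. A call with a gripper value outside its range is refused whole. OPENING is the opening, from 0 (shut) to 1 (fully open), set as the call begins (- or left out, the last holds). The fingers move at their own pace and stop on an object; FORCE is the grip in N (left out, the last holds). Time passes only in rows, so rows that do not move let the fingers close. It gives the time, the measured TCP pose, the force and the opening at its end, in the units of the state.
- arm.get_state(): the state, without advancing time (a new reading comes with each control period).
- arm.grab_frame(name): name is "side" or "top" or "wrist"; returns a dict with "frame" (480x640x3 uint8, red, green, blue), "range_z" (480x640 float32, m along the optical axis (not along the pixel's ray), 0 where there is no reading), "mtx" (3x3 intrinsics, pixels), "pose" (4x4, takes a point from camera to world coordinates). Camera axes: x right, y up, looking along -z (the intrinsics and any distortion apply to the point x, -y, -z); pixel columns grow to the right and rows downward; lengths in m; the calibration is good to about 2 mm. A picture is of the moment at which its call begins.
- arm.job_done(): hands the job in, once; it reports no verdict.
Trained networks look in a picture, given as the dict that the camera call returned (one of the last four; its "shot" number tells which), for a name from the list of things; names that differ only in an ending like _2 or _b are one class to them, and where a whole thing is asked for, a point or a joint stands for the part that bears it (a point fixed in the world has none). Each returns a list of dicts, best first, with "confidence" (0 to 1); they miss things now and then, are a little off and sometimes report something else, mostly with a low value. They report only what shows in the picture. A call takes as long as a camera call.
- arm.search_frame(picture, target): "extent" ([centre column, centre row, width, height] as shares, 0 to 1, of the picture: columns of its width, rows of its height, round what is visible of it).
- arm.masks_of(picture, target): "mask" (480x640 bool, what is visible of it) and "extent" ([centre column, centre row, width, height] as shares, 0 to 1, of the picture: columns of its width, rows of its height, round what is visible of it).
- arm.place_of(picture, target): "position" ([column, row] as shares, 0 to 1, of the picture: columns of its width, rows of its height: a listed point, or the origin of a listed thing).
The state is a dict: "t": time; "q": joint angles; "qd": joint speeds; "joint_efforts": joint torques, N m; "eef_pos": TCP position; "ee_rot": TCP orientation; "force": force on the tool from outside, world axes, zero at the start; "moment": the same for the moment, N m; "width": finger opening in m.
Only numpy, scipy, OpenCV 4.12 (cv2) and the standard library are available. Lean on these libraries where they do the work, as an engineer would, in place of code of your own. Each camera call takes 0.05 s, during which the arm holds its last target. There are 200 camera calls.

## Working session

There is one attempt and no reset: what is moved stays moved. The work goes in short steps, Python scripts to look and compute and a shell command to move; the robot and the scene stay as the last step left them, time stands still between calls to the robot, and variables do not carry over. Pictures are saved under pics/ and viewed, about 8 in all and at most 12, crops included, and the job is handed in when it is done.

```bash
ls; mkdir -p pics; cat > h.py <<'E'
import numpy as np, cv2
from station import arm
def px2w(f,u,v,z=None,d=None):
    K=f["mtx"];P=f["pose"]
    r=np.array([(u-K[0,2])/K[0,0],-(v-K[1,2])/K[1,1],-1.])
    if d is not None: return P[:3,:3]@(r*d)+P[:3,3]
    w=P[:3,:3]@r; o=P[:3,3]
    return o+w*(z-o[2])/w[2]
def save(f,n): cv2.imwrite(n,f["frame"][:,:,::-1])
def place(f,t,z):
    return [(round(p["confidence"],2),np.round([p["position"][0]*640,p["position"][1]*480]).astype(int).tolist(),np.round(px2w(f,p["position"][0]*640,p["position"][1]*480,z),4).tolist()) for p in arm.place_of(f,t)]
E
python3 - <<'E'
from h import *
f=arm.grab_frame("top");save(f,"pics/top0.png")
print(f["pose"].round(3),f["mtx"], [k for k in f])
for t,z in [("lower_tray",0),("upper_grip",.095),("upper_tray",.012),("dish_a_mid",.016),("mat",0),("tape_mid",.011),("jar_mid",.029),("radio_mid",.018)]:
    print(t,*place(f,t,z),sep="\n   ")
print(arm.get_state())
g=arm.grab_frame("side");save(g,"pics/side0.png")
E
```

```text
pics
[[ 0.008  0.994 -0.108  0.457]
 [-1.     0.009  0.007 -0.015]
 [ 0.008  0.107  0.994  1.024]
 [ 0.     0.     0.     1.   ]] [[472.36497243   0.         324.00396838]
 [  0.         472.36497243 236.40016469]
 [  0.           0.           1.        ]] ['frame', 'range_z', 'mtx', 'pose', 'shot']
lower_tray
   (0.71, [492, 276], [0.4839, -0.3855, 0.0])
   (0.63, [312, 211], [0.6235, 0.006, 0.0])
upper_grip
   (0.91, [106, 269], [0.4894, 0.4058, 0.095])
upper_tray
   (0.76, [128, 268], [0.4954, 0.3967, 0.012])
dish_a_mid
   (0.72, [329, 210], [0.6243, -0.0327, 0.016])
mat
   (0.87, [382, 298], [0.4361, -0.1478, 0.0])
tape_mid
   (0.64, [234, 291], [0.4471, 0.1687, 0.011])
jar_mid
   (0.58, [320, 282], [0.4679, -0.0131, 0.029])
radio_mid
   (0.8, [490, 278], [0.4795, -0.3765, 0.018])
{'t': 0.45, 'q': array([-9.98922057e-01,  3.58660879e-01,  1.18484410e-02, -4.13855287e-05,
       -1.22409752e+00, -2.88107391e-01]), 'qd': array([-0.00038225, -0.00027715,  0.00269774, -0.00140658,  0.00049636,
       -0.00021001]), 'joint_efforts': array([ 4.73581731e-04, -5.81719959e+01,  2.92997289e+01,  6.99543715e+00,
        1.14771619e-02, -2.29957084e-05]), 'eef_pos': array([ 0.18896052, -0.64795652,  0.2264919 ]), 'ee_rot': array([1.52890376, 1.57067621, 1.81265657]), 'force': array([0.98130512, 0.25158643, 0.531403  ]), 'moment': array([ 0.02475055,  0.06028925, -0.04868192]), 'width': 0.0874327465993529}
```

View pics/top0.png

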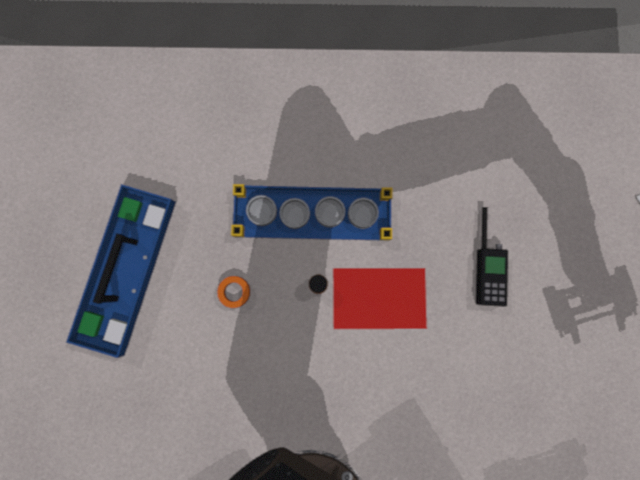

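View pics/side0.png

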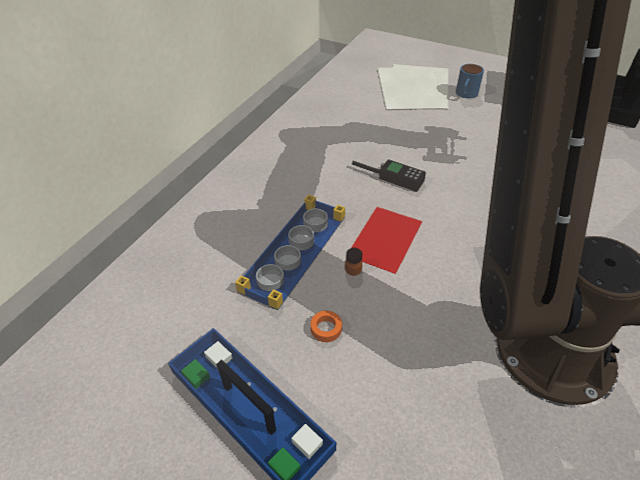

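The top view shows the lower tray in the middle (posts at about 238,190 / 386,233), with dishes at columns 262, 295, 331 and 364. The mat is in front on the right (380,298) and the jar top is at (318,283). The upper tray is on the left, yawed, with its handle at (108,268). The side view agrees.

```bash
cat > m.py <<'E'
from h import *
from scipy import ndimage
from scipy.spatial.transform import Rotation as R
def comps(m,n=10):
    l,k=ndimage.label(m); 
    return [(int((l==i).sum()),np.array(ndimage.center_of_mass(l==i))[::-1]) for i in range(1,k+1) if (l==i).sum()>n]
E
python3 - <<'E'
from m import *
f=arm.grab_frame("top");h=cv2.cvtColor(f["frame"],cv2.COLOR_RGB2HSV);H,S,V=[h[...,i].astype(int) for i in range(3)]
print("posts")
for n,c in comps(ndimage.binary_fill_holes((H>18)&(H<35)&(S>120)&(V>60)),40): print(n,c.round(1),px2w(f,*c,z=.034).round(4))
m=((H<6)|(H>174))&(S>150)&(V>90); m=ndimage.binary_opening(m,iterations=2)
ys,xs=np.nonzero(m); c=cv2.minAreaRect(np.c_[xs,ys].astype(np.float32)); print("mat",[px2w(f,*p,z=.001)[:2].round(4) for p in cv2.boxPoints(c)])
g=cv2.cvtColor(f["frame"],cv2.COLOR_RGB2GRAY); g=cv2.resize(g[180:245,225:400],None,fx=4,fy=4,interpolation=cv2.INTER_CUBIC)
c=cv2.HoughCircles(g,cv2.HOUGH_GRADIENT_ALT,1.5,100,param1=200,param2=.6,minRadius=45,maxRadius=75)
if c is not None:
  for u,v,r in c.reshape(-1,3)[:,:3]:
    u=u/4+225-.375;v=v/4+180-.375;print("circ",u,v,r/4,px2w(f,u,v,z=.029).round(4))
for t,z in [("jar_mid",.058),("tape_mid",.022)]:
  mk=arm.masks_of(f,t)[0]["mask"];ys,xs=np.nonzero(mk);print(t,mk.sum(),xs.min(),xs.max(),ys.min(),ys.max(),px2w(f,xs.mean(),ys.mean(),z=z).round(4))
# handle: dark pixels with height>.07
d=f["range_z"];uu,vv=np.meshgrid(np.arange(640),np.arange(480));K=f["mtx"]
P=np.stack([(uu-K[0,2])/K[0,0]*d,-(vv-K[1,2])/K[1,1]*d,-d],-1)@f["pose"][:3,:3].T+f["pose"][:3,3]
m=(uu<200)&(vv>150)&(vv<370)&(P[...,2]>.085)&(P[...,2]<.13)
q=P[m];print("handle",m.sum(),q.mean(0).round(4),q[:,2].min(),q[:,2].max()); 
r=cv2.minAreaRect(q[:,:2].astype(np.float32));print(r)
m=(uu<200)&(vv>150)&(vv<370)&(P[...,2]>.035)&(P[...,2]<.07);q=P[m];print("walls",cv2.minAreaRect(q[:,:2].astype(np.float32)),np.percentile(q[:,2],[5,50,95]))
for n,lo in (("green",(45,80)),):
  for k,c in comps((H>lo[0])&(H<lo[1])&(S>120)&(uu<200),40):print(n,px2w(f,*c,d=d[int(c[1]),int(c[0])]))
s=arm.get_state();print(R.from_euler("xyz",s["ee_rot"]).as_matrix().round(3))
E
```

```text
posts
145 [238.6 189.9] [0.6617 0.1611 0.034 ]
126 [385.9 193.4] [ 0.6572 -0.1527  0.034 ]
143 [237.3 230.4] [0.5748 0.1615 0.034 ]
137 [385.6 233.4] [ 0.5714 -0.1515  0.034 ]
mat [array([ 0.4967, -0.0439]), array([ 0.4984, -0.241 ]), array([ 0.3746, -0.2392]), array([ 0.3731, -0.0446])]
circ 260.625 210.375 14.802571 [0.6189 0.114  0.029 ]
circ 294.75 212.625 15.067933 [0.6147 0.0413 0.029 ]
circ 329.25 210.375 15.115096 [ 0.6203 -0.0322  0.029 ]
circ 362.625 210.75 14.297102 [ 0.6201 -0.1034  0.029 ]
jar_mid 298 309 327 274 293 [ 0.4645 -0.0099  0.058 ]
tape_mid 612 218 250 276 308 [0.4449 0.1677 0.022 ]
handle 717 [0.4898 0.3966 0.1009] 0.08516279948581817 0.10895916278449613
((0.4909406304359436, 0.39762020111083984), (0.016405945643782616, 0.1395834982395172), 74.16361236572266)
walls ((0.4908098876476288, 0.39872977137565613), (0.1129865050315857, 0.3408263623714447), 74.1463851928711) [0.03542625 0.04052443 0.0505098 ]
green [0.61792681 0.38921289 0.03699322]
green [0.37942194 0.45564531 0.04117364]
[[ 0.   -0.28  0.96]
 [ 0.    0.96  0.28]
 [-1.    0.    0.  ]]
```

```bash
python3 -m inch '.7 .95 -.15 0 0 -.18;.7 .95 -.15 0 0 -.18;.7 .95 -.15 0 0 -.18;.7 .95 -.15 0 0 -.18;.7 .95 -.15 0 0 -.18;.7 .95 -.15 0 0 -.18;.7 .95 -.15 0 0 -.18;.7 .95 -.15 0 0 -.18;.7 .95 -.3 0 0 -.18;.7 .95 -.3 0 0 -.18' 0 20; python3 -m inch '.7 .95 -.3 0 0 -.18;.7 .95 -.3 0 0 -.18;.7 .95 -.3 0 0 -.18;.7 .95 -.3 0 0 -.18;.7 .95 -.4 0 0 -.18;.7 .95 -.4 0 0 -.18;.7 .95 -.4 0 0 -.18;.7 .95 -.5 0 0 -.18;.7 .95 -.5 0 0 -.18;0 0 0 0 0 0'
python3 - <<'E'
from m import *
s=arm.get_state();print(s["eef_pos"],s["force"],s["width"]);print(R.from_euler("xyz",s["ee_rot"]).as_matrix().round(3))
f=arm.grab_frame("wrist");save(f,"pics/w0.png");print(f["pose"].round(3))
print(*place(f,"dish_a_mid",.016),sep="\n")
E
```

```text
t: 1.9
eef_pos: [0.3997, -0.3621, 0.1726]
ee_rot: [-0.565, 1.57, -0.439]
force: [-0.0, -0.3, 0.5]
width: 0.0008
t: 3.15
eef_pos: [0.5886, -0.1048, 0.0693]
ee_rot: [-3.006, 1.569, -3.019]
force: [-0.3, -0.3, -0.1]
width: 0.0005
[ 0.58862517 -0.10480877  0.06931087] [-0.32671153 -0.29817314 -0.12738295] 0.000518473213718117
[[-0.001  0.012  1.   ]
 [-0.     1.    -0.012]
 [-1.    -0.    -0.001]]
[[ 0.014 -0.955 -0.297  0.509]
 [ 1.     0.013  0.005 -0.104]
 [-0.001 -0.297  0.955  0.228]
 [ 0.     0.     0.     1.   ]]
(0.67, [422, 304], [0.6228, -0.0331, 0.016])
```

View pics/w0.png

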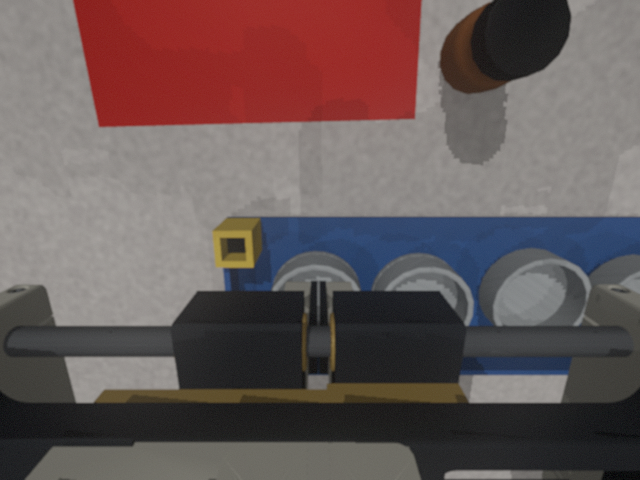

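The wrist view shows tool straight down over the first dish (rim about 315,285). The post is at (238,245), and the jar and mat are clear of the gripper. Next I press the front rim in small steps.

```bash
python3 -m inch '0 0 -.6 0 0 0;0 0 -.6 0 0 0;0 0 0 0 0 0'; for i in 1; do :; done
python3 -m inch '0 0 -.08 0 0 0;0 0 0 0 0 0'; python3 -m inch '0 0 -.05 0 0 0;0 0 0 0 0 0'; python3 -m inch '0 0 -.04 0 0 0;0 0 0 0 0 0'; python3 -m inch '0 0 -.03 0 0 0;0 0 0 0 0 0'; python3 -m inch '0 0 -.03 0 0 0;0 0 0 0 0 0'
```

```text
t: 3.62
eef_pos: [0.5867, -0.1074, 0.0341]
ee_rot: [-3.057, 1.569, -3.073]
force: [0.6, 0.2, 1.3]
width: 0.0004
t: 3.88
eef_pos: [0.5883, -0.1067, 0.033]
ee_rot: [0.094, 1.57, 0.079]
force: [-0.3, -0.6, -0.2]
width: 0.0001
t: 4.12
eef_pos: [0.588, -0.1065, 0.0308]
ee_rot: [0.259, 1.571, 0.245]
force: [-0.1, -0.2, 0.5]
width: 0.0007
t: 4.38
eef_pos: [0.588, -0.1065, 0.0294]
ee_rot: [-2.836, 1.571, -2.85]
force: [-0.5, -0.1, 0.6]
width: 0.0004
t: 4.62
eef_pos: [0.5881, -0.1065, 0.0292]
ee_rot: [-0.457, 1.57, -0.472]
force: [-2.1, 0.2, 6.4]
width: 0.0005
t: 4.88
eef_pos: [0.5881, -0.1065, 0.0291]
ee_rot: [-0.363, 1.57, -0.377]
force: [-4.7, 1.8, 12.1]
width: 0.0006
```

Dish 1 (y −0.103) is steady. On to the next.

```bash
python3 -m inch '0 0 .4 0 0 0;0 .8 0 0 0 0;0 .8 0 0 0 0;0 .85 0 0 0 0;0 0 -.25 0 0 0;0 0 0 0 0 0'; python3 -m inch '0 0 -.05 0 0 0;0 0 0 0 0 0'; python3 -m inch '0 0 -.04 0 0 0;0 0 0 0 0 0'; python3 -m inch '0 0 -.03 0 0 0;0 0 0 0 0 0'; python3 -m inch '0 0 -.03 0 0 0;0 0 0 0 0 0'
```

```text
t: 5.62
eef_pos: [0.5875, -0.0332, 0.0317]
ee_rot: [-2.933, 1.57, -2.947]
force: [-0.4, 0.1, 0.3]
width: 0.0006
t: 5.88
eef_pos: [0.5879, -0.0336, 0.0306]
ee_rot: [-2.827, 1.571, -2.843]
force: [0.6, 0.7, -0.1]
width: 0.0004
t: 6.12
eef_pos: [0.588, -0.0332, 0.0294]
ee_rot: [-2.424, 1.571, -2.439]
force: [0.7, -0.4, -0.9]
width: 0.0004
t: 6.38
eef_pos: [0.5881, -0.0331, 0.0292]
ee_rot: [-0.601, 1.57, -0.615]
force: [-1.4, -1.6, 6.6]
width: 0.0006
t: 6.62
eef_pos: [0.5881, -0.0331, 0.029]
ee_rot: [-0.534, 1.57, -0.549]
force: [-4.4, -0.2, 12.2]
width: 0.0004
```

Steady again. Dish 3:

```bash
python3 -m inch '0 0 .4 0 0 0;-.1 .8 0 0 0 0;0 .8 0 0 0 0;0 .87 0 0 0 0;0 0 -.25 0 0 0;0 0 0 0 0 0'; python3 -m inch '0 0 -.05 0 0 0;0 0 0 0 0 0'; python3 -m inch '0 0 -.04 0 0 0;0 0 0 0 0 0'; python3 -m inch '0 0 -.03 0 0 0;0 0 0 0 0 0'; python3 -m inch '0 0 -.03 0 0 0;0 0 0 0 0 0'; python3 -m inch '0 0 .4 0 0 0;.1 .8 0 0 0 0;0 .8 0 0 0 0;0 .85 0 0 0 0;0 0 -.25 0 0 0;0 0 0 0 0 0'; python3 -m inch '0 0 -.05 0 0 0;0 0 0 0 0 0'; python3 -m inch '0 0 -.04 0 0 0;0 0 0 0 0 0'; python3 -m inch '0 0 -.03 0 0 0;0 0 0 0 0 0'; python3 -m inch '0 0 -.03 0 0 0;0 0 0 0 0 0'
```

```text
t: 7.38
eef_pos: [0.5844, 0.0409, 0.0317]
ee_rot: [-2.852, 1.57, -2.867]
force: [0.1, 0.6, -0.2]
width: 0.0002
t: 7.62
eef_pos: [0.5849, 0.0405, 0.0306]
ee_rot: [-2.717, 1.571, -2.733]
force: [0.6, -0.1, 0.4]
width: -0.0001
t: 7.88
eef_pos: [0.5849, 0.0409, 0.0294]
ee_rot: [-2.764, 1.571, -2.779]
force: [-0.8, -0.1, -0.1]
width: 0.0002
t: 8.12
eef_pos: [0.5849, 0.0411, 0.0285]
ee_rot: [-3.068, 1.571, -3.083]
force: [-0.2, 0.2, 0.3]
width: 0.0003
t: 8.38
eef_pos: [0.5849, 0.0411, 0.0276]
ee_rot: [-2.764, 1.571, -2.779]
force: [-0.6, 0.0, 1.9]
width: 0.0002
t: 9.12
eef_pos: [0.5874, 0.1149, 0.0316]
ee_rot: [-2.762, 1.57, -2.776]
force: [0.4, -1.0, -1.3]
width: 0.0009
t: 9.38
eef_pos: [0.588, 0.1141, 0.0306]
ee_rot: [-2.629, 1.571, -2.644]
force: [0.8, -1.5, -0.1]
width: 0.0004
t: 9.62
eef_pos: [0.588, 0.1144, 0.0294]
ee_rot: [-2.771, 1.571, -2.786]
force: [0.4, 0.1, -0.1]
width: 0.0007
t: 9.88
eef_pos: [0.5879, 0.1146, 0.0285]
ee_rot: [-2.644, 1.571, -2.659]
force: [0.4, 0.2, 0.2]
width: 0.0007
t: 10.12
eef_pos: [0.5879, 0.1146, 0.0276]
ee_rot: [-2.828, 1.571, -2.843]
force: [0.6, 0.4, 0.3]
width: 0.0
```

Dishes 3 and 4 rock. I'll insert the fingers into dish 3.

```bash
python3 -m inch '0 0 1 0 0 0;.3 -.8 0 0 0 0;.3 -.8 0 0 0 0;.3 -.84 0 0 0 0;0 0 -.4 0 0 0;0 0 -.4 0 0 0;0 0 0 0 0 0'; python3 -m inch '0 0 -.3 0 0 0;0 0 -.25 0 0 0;0 0 0 0 0 0'; python3 -m inch '0 0 -.05 0 0 0;0 0 0 0 0 0;0 0 0 0 0 0' .1 4
```

```text
t: 11.0
eef_pos: [0.6138, 0.0417, 0.0321]
ee_rot: [-2.835, 1.568, -2.849]
force: [0.0, 0.2, 0.3]
width: 0.0005
t: 11.38
eef_pos: [0.6144, 0.0414, 0.0163]
ee_rot: [-2.798, 1.569, -2.812]
force: [-1.4, 0.6, 0.7]
width: 0.0001
t: 11.75
eef_pos: [0.6151, 0.0414, 0.0159]
ee_rot: [0.342, 1.57, 0.327]
force: [0.2, 0.6, -0.7]
width: 0.0086
```

```bash
python3 -m inch '-.2 0 -.04 0 0 0;-.3 0 0 0 0 0;-.4 0 0 0 0 0;-.4 0 0 0 0 0;-.4 0 0 0 0 0;-.4 0 0 0 0 0;-.4 0 0 0 0 0;-.4 0 -.05 0 0 0;-.2 0 -.03 0 0 0;0 0 0 0 0 0'
python3 - <<'E'
from h import *
f=arm.grab_frame("side");g=arm.grab_frame("wrist")
a=f["frame"][160:340,180:440];a=cv2.resize(a,(780,540));b=g["frame"]
cv2.imwrite("pics/d1.png",cv2.resize(np.hstack([cv2.resize(a,(640,480)),b]),(800,300))[:,:,::-1])
E
```

```text
t: 13.0
eef_pos: [0.5216, 0.0414, 0.0121]
ee_rot: [-2.8, 1.571, -2.814]
force: [1.3, -0.2, -0.6]
width: 0.0086
```

View pics/d1.png

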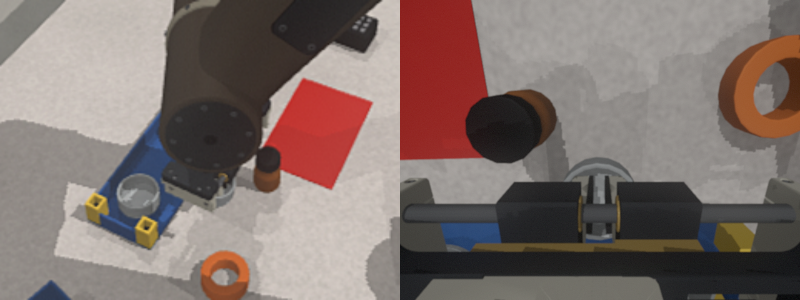

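Left: dish 3 is out in front of the tray with the fingers in it, and the jar is untouched. Right: the front rim is at about (320,254) in the wrist frame. I'll measure the clearances.

```bash
python3 - <<'E'
from h import *
g=arm.grab_frame("wrist");d=g["range_z"]
K=g["mtx"]
for u in (300,320,340):
  print(u,[px2w(g,u,v,d=d[v,u]).round(4).tolist() for v in range(244,266,4)])
m=arm.masks_of(g,"jar_mid")[0]["mask"]
ys,xs=np.nonzero(m);p=np.array([px2w(g,u,v,d=d[v,u]) for u,v in zip(xs,ys)])
t=p[p[:,2]>.052];print("jar top",t[:,:2].min(0),t[:,:2].max(0))
E
```

```text
300 [[0.4984, 0.0324, 0.0001], [0.5004, 0.0324, 0.0008], [0.5029, 0.0322, -0.0], [0.5023, 0.0326, 0.0076], [0.5011, 0.0331, 0.0165], [0.5009, 0.0334, 0.0224]]
320 [[0.4986, 0.0429, -0.0002], [0.501, 0.0429, -0.0005], [0.5018, 0.0429, 0.0035], [0.5007, 0.0428, 0.0124], [0.4997, 0.0428, 0.0205], [0.5002, 0.0428, 0.0245]]
340 [[0.4986, 0.0535, 0.0004], [0.501, 0.0535, -0.0003], [0.5031, 0.0535, 0.0003], [0.5041, 0.0533, 0.0036], [0.5028, 0.0527, 0.0128], [0.502, 0.0523, 0.0203]]
jar top [ 0.44258789 -0.03024592] [0.48537123 0.04281616]
```

```bash
python3 -m inch '-.15 0 0 0 0 0;-.1 0 0 0 0 0;0 0 0 0 0 0;.2 0 0 0 0 0;.13 0 0 0 0 0;0 -.2 0 0 0 0;0 -.3 0 0 0 0;0 -.3 0 0 0 0;0 0 0 0 0 0'
python3 - <<'E'
from h import *
g=arm.grab_frame("wrist");d=g["range_z"];save(g,"pics/d2.png")
for u in (280,300,320,340,360):
  q=[px2w(g,u,v,d=d[v,u]) for v in range(200,300)];q=[p for p in q if .019<p[2]<.03];print(u,np.min(q,0).round(4) if q else 0)
m=arm.masks_of(g,"jar_mid")[0]["mask"]
ys,xs=np.nonzero(m);p=np.array([px2w(g,u,v,d=d[v,u]) for u,v in zip(xs,ys)])
t=p[p[:,2]>.05];t=t[t[:,2]<.065];print("jar top",t[:,:2].min(0),t[:,:2].max(0))
E
```

```text
t: 14.32
eef_pos: [0.5241, 0.0165, 0.012]
ee_rot: [-2.776, 1.57, -2.792]
force: [-0.6, 0.5, -0.7]
width: 0.0085
280 [ 0.5016 -0.0018  0.0191]
300 [0.4957 0.008  0.0194]
320 [0.4939 0.0179 0.0194]
340 [0.4944 0.0267 0.0192]
360 [0.498  0.0359 0.0209]
jar top [ 0.44746698 -0.03016628] [0.48533128 0.00771577]
```

View pics/d2.png

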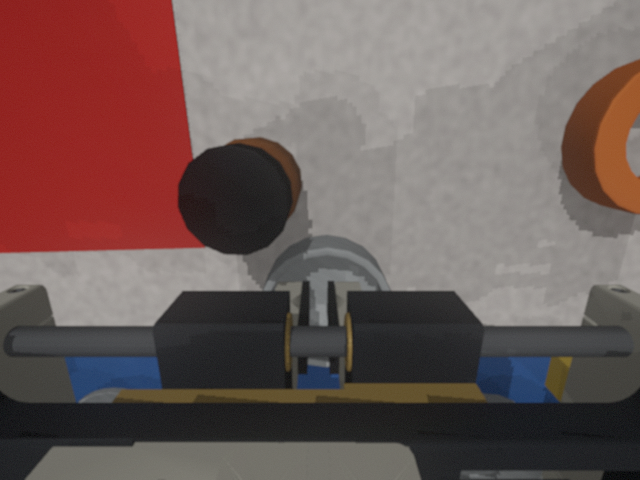

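Dish 3's front is at x 0.494 and the jar's back at 0.485, so it clears. I continue to the mat.

```bash
python3 -m inch '0 -.38 0 0 0 0;0 -.38 0 0 0 0;0 -.38 0 0 0 0;0 -.38 0 0 0 0;0 -.38 0 0 0 0;0 -.38 0 0 0 0;0 -.38 0 0 0 0;0 -.38 0 0 0 0;0 0 0 0 0 0' ; python3 -m inch '-.26 -.35 0 0 0 0;-.26 -.35 0 0 0 0;-.26 -.35 0 0 0 0;-.26 -.35 0 0 0 0;-.26 -.35 0 0 0 0;-.26 -.35 0 0 0 0;-.26 -.35 0 0 0 0;-.26 -.35 0 0 0 0;-.26 -.35 0 0 0 0;-.26 -.35 0 0 0 0;-.26 -.35 0 0 0 0;0 0 0 0 0 0'
python3 - <<'E'
from h import *
g=arm.grab_frame("wrist");d=g["range_z"]
q=np.array([[u,v,*px2w(g,u,v,d=d[v,u])] for u in range(200,440) for v in range(180,290)])
q=q[(q[:,4]>.018)&(q[:,4]<.03)];print(q[:,2:].min(0),q[:,2:].max(0), q[q[:,2]<q[:,2].min()+.001][:,2:].mean(0))
s=g["frame"].copy()
cv2.imwrite("pics/d3.png",np.hstack([cv2.resize(s,(400,300)),cv2.resize(arm.grab_frame("top")["frame"][160:370,220:500],(400,300))])[:,:,::-1])
E
```

```text
t: 15.55
eef_pos: [0.5242, -0.0746, 0.012]
ee_rot: [-2.779, 1.571, -2.794]
force: [0.1, -0.4, 0.4]
width: 0.0088
t: 17.05
eef_pos: [0.4378, -0.19, 0.012]
ee_rot: [3.029, 1.57, 3.013]
force: [-0.1, -1.0, 1.0]
width: 0.0089
[ 0.41106383 -0.21699214  0.01801031] [ 0.43055832 -0.16049177  0.02807724] [ 0.41173279 -0.18950334  0.02251736]
```

View pics/d3.png

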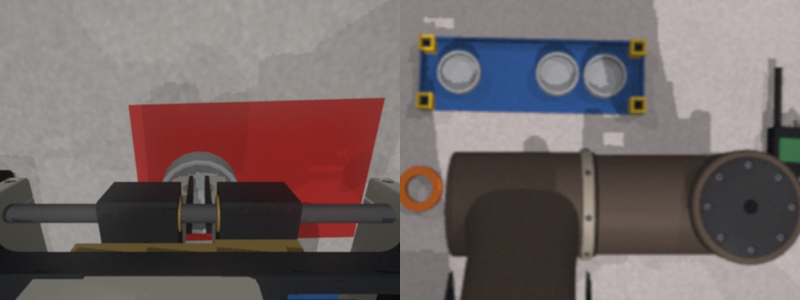

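Left: dish 3 stands on the mat, rim centre about (0.443,−0.188), inside the mat edges. Right: the tray holds three dishes. Next I pull the fingers out and go to dish 4.

```bash
python3 -m inch '.13 .05 0 0 0 0;0 0 0 0 0 0;0 0 .3 0 0 0;0 0 .8 0 0 0;0 0 .9 0 0 0' 0 4; python3 -m inch '.53 .92 0 0 0 0;.53 .92 0 0 0 0;.53 .92 0 0 0 0;.53 .92 0 0 0 0;.53 .92 0 0 0 0;.53 .92 0 0 0 0;.53 .92 0 0 0 0;.53 .92 0 0 0 0;.53 .92 0 0 0 0;.53 .92 0 0 0 0;.53 .92 0 0 0 0;0 0 0 0 0 0';
```

```text
t: 17.77
eef_pos: [0.4422, -0.1877, 0.073]
ee_rot: [-3.06, 1.57, -3.074]
force: [0.6, -0.6, -0.2]
width: 0.0005
t: 19.27
eef_pos: [0.6185, 0.118, 0.0721]
ee_rot: [0.216, 1.57, 0.203]
force: [-0.3, 0.5, -0.3]
width: 0.0007
```

```bash
python3 -m inch '0 -.13 -.6 0 0 0;0 0 -.6 0 0 0;0 0 0 0 0 0;0 0 -.3 0 0 0;0 0 -.35 0 0 0;0 0 -.05 0 0 0;0 0 0 0 0 0'; python3 -m inch '0 0 0 0 0 0;-.2 0 -.03 0 0 0;-.3 0 0 0 0 0;-.4 0 0 0 0 0;-.4 0 0 0 0 0;-.4 0 0 0 0 0;-.4 0 0 0 0 0;-.4 0 0 0 0 0;-.4 0 0 0 0 0;-.3 0 -.05 0 0 0;-.25 0 -.03 0 0 0;0 0 0 0 0 0' .1 4
python3 - <<'E'
from h import *
g=arm.grab_frame("wrist");d=g["range_z"];f=arm.grab_frame("side")
q=np.array([[u,v,*px2w(g,u,v,d=d[v,u])] for u in range(200,440) for v in range(180,290)])
q=q[(q[:,4]>.018)&(q[:,4]<.03)];print(q[:,2:].min(0),q[:,2:].max(0), q[q[:,2]<q[:,2].min()+.001][:,2:].mean(0))
s=g["frame"].copy()
cv2.imwrite("pics/d4.png",np.hstack([cv2.resize(s,(400,300)),cv2.resize(f["frame"][160:370,180:460],(400,300))])[:,:,::-1])
E
```

```text
t: 20.15
eef_pos: [0.6174, 0.1119, 0.015]
ee_rot: [-2.272, 1.571, -2.287]
force: [-0.8, -0.3, -0.0]
width: 0.0005
t: 21.65
eef_pos: [0.5134, 0.1119, 0.0118]
ee_rot: [-2.882, 1.57, -2.896]
force: [-0.1, 0.6, -0.0]
width: 0.0092
[0.45337417 0.08646966 0.01800156] [0.5058505  0.16795575 0.02576754] [0.45387645 0.14078832 0.02214519]
```

View pics/d4.png

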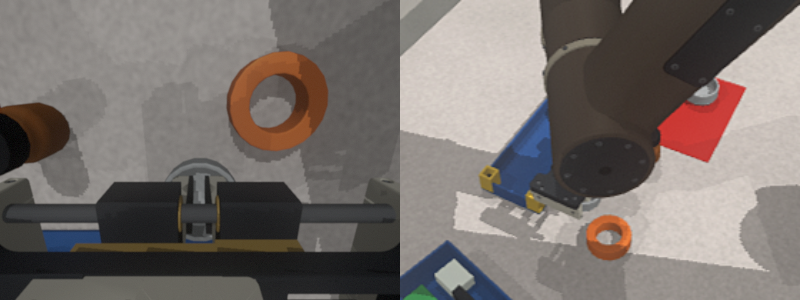

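Dish 4 is out in front of the tray with the fingers in it, and tape and jar are clear. I recentre the fingers, slide toward −y, and check before the jar.

```bash
python3 -m inch '.2 0 0 0 0 0;.15 0 0 0 0 0;0 -.2 0 0 0 0;0 -.38 0 0 0 0;0 -.38 0 0 0 0;0 -.38 0 0 0 0;0 -.38 0 0 0 0;0 -.38 0 0 0 0;0 -.38 0 0 0 0;0 -.38 0 0 0 0;0 0 0 0 0 0'
python3 - <<'E'
from h import *
g=arm.grab_frame("wrist");d=g["range_z"]
q=np.array([[u,v,*px2w(g,u,v,d=d[v,u])] for u in range(240,400) for v in range(200,290)])
q=q[(q[:,4]>.018)&(q[:,4]<.03)];print(q[:,2:].min(0),q[:,2:].max(0), q[q[:,2]<q[:,2].min()+.001][:,2:].mean(0))
m=arm.masks_of(g,"jar_mid")[0]["mask"]
ys,xs=np.nonzero(m);p=np.array([px2w(g,u,v,d=d[v,u]) for u,v in zip(xs,ys)])
t=p[p[:,2]>.05];t=t[t[:,2]<.065];print("jar top",t[:,:2].min(0),t[:,:2].max(0))
E
```

```text
t: 23.12
eef_pos: [0.5242, 0.0253, 0.0117]
ee_rot: [-2.732, 1.571, -2.748]
force: [-0.2, 0.6, 0.5]
width: 0.0087
[ 0.47132587 -0.00084214  0.01800312] [0.51755273 0.05859865 0.0299933 ] [0.47176723 0.00793701 0.0279658 ]
jar top [ 0.44743955 -0.03030531] [0.48533363 0.00779173]
```

```bash
python3 - <<'E'
from h import *
g=arm.grab_frame("wrist");d=g["range_z"]
q=np.array([[u,v,*px2w(g,u,v,d=d[v,u])] for u in range(240,400) for v in range(200,290)])
q=q[(q[:,4]>.018)&(q[:,4]<.03)&(q[:,2]>.4875)];print(q[:,2:].min(0), q[q[:,2]<q[:,2].min()+.001][:,2:].mean(0))
E
```

```text
[ 4.92617882e-01 -3.62501357e-04  1.80239981e-02] [0.49320045 0.02867806 0.02274395]
```

```bash
python3 -m inch '0 -.2 0 0 0 0;0 -.4 0 0 0 0;0 -.4 0 0 0 0;0 -.4 0 0 0 0;0 -.4 0 0 0 0;0 -.4 0 0 0 0;0 -.4 0 0 0 0;0 -.4 0 0 0 0;0 -.4 0 0 0 0;0 -.4 0 0 0 0;0 -.1 0 0 0 0;0 0 0 0 0 0' ; python3 -m inch '-.2 0 0 0 0 0;-.35 -.03 0 0 0 0;-.35 -.03 0 0 0 0;-.35 -.03 0 0 0 0;-.35 -.03 0 0 0 0;-.35 -.03 0 0 0 0;-.35 0 0 0 0 0;-.35 0 0 0 0 0;-.35 0 0 0 0 0;-.1 0 0 0 0 0;0 0 0 0 0 0'
python3 - <<'E'
from h import *
g=arm.grab_frame("wrist");d=g["range_z"]
q=np.array([[u,v,*px2w(g,u,v,d=d[v,u])] for u in range(240,400) for v in range(200,290)])
q=q[(q[:,4]>.018)&(q[:,4]<.03)];print(q[:,2:].min(0),q[:,2:].max(0), q[q[:,2]<q[:,2].min()+.001][:,2:].mean(0))
E
```

```text
t: 24.78
eef_pos: [0.5244, -0.0911, 0.0117]
ee_rot: [-2.146, 1.571, -2.162]
force: [-0.2, 0.7, 0.1]
width: 0.0087
t: 26.15
eef_pos: [0.4314, -0.0953, 0.0119]
ee_rot: [-0.006, 1.571, -0.021]
force: [1.0, 0.8, -0.2]
width: 0.0088
[ 0.40827542 -0.12345259  0.01800375] [ 0.42427508 -0.06939734  0.0280159 ] [ 0.40890971 -0.09636246  0.02228146]
```

```bash
python3 -m inch '.3 0 0 0 0 0;0 0 0 0 0 0;0 0 .3 0 0 0;0 0 .8 0 0 0;0 0 1 0 0 0;0 0 1 0 0 0;0 0 1 0 0 0;0 0 .5 0 0 0' 0 4; python3 -m inch '.1 .97 0 0 0 -.18;.1 .97 0 0 0 -.18;.1 .97 0 0 0 -.18;.1 .97 0 0 0 -.18;.1 .97 0 0 0 -.18;.1 .97 0 0 0 -.18;.1 .97 0 0 0 -.18;.1 .97 0 0 0 -.18;.1 .97 0 0 0 -.18' 1 20; python3 -m inch '.1 .97 0 0 0 -.18;.1 .97 0 0 0 -.18;.1 .97 0 0 0 -.18;.1 .97 0 0 0 -.18;.1 .97 0 0 0 -.18;.1 .97 0 0 0 -.18;.1 .97 0 0 0 -.18;.1 .97 0 0 0 0;0 0 0 0 0 0'
python3 - <<'E'
from m import *
s=arm.get_state();M=R.from_euler("xyz",s["ee_rot"]).as_matrix();print(s["eef_pos"],np.degrees(np.arctan2(M[1,1],M[0,1])),M[:,0])
f=arm.grab_frame("top")
d=f["range_z"];uu,vv=np.meshgrid(np.arange(640),np.arange(480))
g=arm.grab_frame("wrist");d=g["range_z"];K=g["mtx"]
P=np.stack([(uu-K[0,2])/K[0,0]*d,-(vv-K[1,2])/K[1,1]*d,-d],-1)@g["pose"][:3,:3].T+g["pose"][:3,3]
dx=P[...,:2]-np.array([.4905,.398])
m=(d>0)&(P[...,2]>.098)&(P[...,2]<.108)&(np.hypot(dx[...,0],dx[...,1])<.09)
q=P[m];print("bar",m.sum(),cv2.minAreaRect(q[:,:2].astype(np.float32)),np.percentile(q[:,2],[5,50,95]))
cv2.imwrite("pics/g1.png",np.hstack([cv2.resize(g["frame"],(400,300)),cv2.resize(f["frame"][160:370,220:500],(400,300))])[:,:,::-1])
E
```

```text
t: 27.2
eef_pos: [0.4408, -0.0954, 0.1521]
ee_rot: [0.167, 1.568, 0.153]
force: [0.1, -1.1, -0.2]
width: 0.0005
t: 28.32
eef_pos: [0.4672, 0.1673, 0.1504]
ee_rot: [0.953, 1.57, 0.797]
force: [-1.0, -0.3, 0.0]
width: 0.0842
t: 29.45
eef_pos: [0.4912, 0.4007, 0.1498]
ee_rot: [-1.715, 1.571, -1.979]
force: [-0.7, -0.5, 0.3]
width: 0.0876
[0.49124314 0.40072112 0.14976429] 74.83531670885462 [-8.76702813e-05 -2.02443503e-04 -9.99999976e-01]
bar 3699 ((0.48076802492141724, 0.4010806083679199), (0.013730011880397797, 0.11409572511911392), 73.95247650146484) [0.10189074 0.10314414 0.10422215]
```

View pics/g1.png

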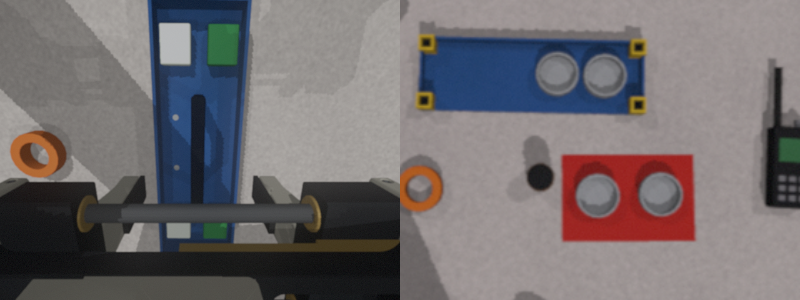

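Right: both dishes stand upright inside the mat, and the two steady ones are untouched. Left: the bar is between the open jaws.

```bash
python3 -m inch '0 -.09 -.8 0 0 -.16;0 0 -.8 0 0 0;0 0 -.6 0 0 0;0 0 -.26 0 0 0;0 0 0 0 0 0'; python3 -m inch '0 0 0 0 0 0;0 0 0 0 0 0;0 0 0 0 0 0;0 0 0 0 0 0;0 0 0 0 0 0;0 0 0 0 0 0' 0 45; python3 -m inch '0 0 .1 0 0 0;0 0 .2 0 0 0;0 0 .5 0 0 0;0 0 .5 0 0 0;0 0 0 0 0 0'
```

```text
t: 30.18
eef_pos: [0.4914, 0.3963, 0.0758]
ee_rot: [-1.718, 1.57, -1.998]
force: [0.3, 0.6, 0.2]
width: 0.0875
t: 30.92
eef_pos: [0.4914, 0.3966, 0.076]
ee_rot: [-2.37, 1.571, -2.65]
force: [-0.5, 0.3, 0.3]
width: 0.0329
t: 31.55
eef_pos: [0.492, 0.3974, 0.1167]
ee_rot: [1.195, 1.568, 0.915]
force: [-0.3, -0.1, -6.6]
width: 0.0138
```

```bash
cat > up.py <<'E'
from m import *
def cloud(f):
    d=f["range_z"];uu,vv=np.meshgrid(np.arange(640),np.arange(480));K=f["mtx"]
    return np.stack([(uu-K[0,2])/K[0,0]*d,-(vv-K[1,2])/K[1,1]*d,-d],-1)@f["pose"][:3,:3].T+f["pose"][:3,3],d
E
python3 - <<'E'
from up import *
s=arm.get_state();print(s["eef_pos"],s["force"],s["moment"],s["width"])
for n in ("top","side","wrist"):
  f=arm.grab_frame(n);P,d=cloud(f);c=f["frame"].astype(int)
  h=cv2.cvtColor(f["frame"],cv2.COLOR_RGB2HSV);H,S=h[...,0],h[...,1]
  g=(H>45)&(H<80)&(S>120)&(d>0)&(P[...,1]>.2);g=ndimage.binary_erosion(g)
  l,k=ndimage.label(g)
  for i in range(1,k+1):
    if (l==i).sum()>30: print(n,"green",(l==i).sum(),np.median(P[l==i],0).round(4))
  b=(H>100)&(H<120)&(S>130)&(d>0)&(P[...,1]>.2);print(n,"blue z pct",np.percentile(P[b][:,2],[2,10,50,90,95,98]).round(4))
  if n!="top": save(f,"pics/u_%s.png"%n)
a=[cv2.resize(cv2.imread("pics/u_%s.png"%n),(400,300)) for n in ("side","wrist")];cv2.imwrite("pics/u.png",np.hstack(a))
E
```

```text
[0.49200686 0.39738816 0.11674596] [-0.29350493 -0.07297756 -6.63630618] [ 0.06536013 -0.08132194 -0.00653395] 0.013758542500062783
top green 340 [0.6186 0.3895 0.0693]
top green 386 [0.3788 0.4575 0.0692]
top blue z pct [0.0459 0.0475 0.0513 0.08   0.0818 0.0838]
side green 99 [0.6253 0.3833 0.0694]
side green 580 [0.3749 0.4614 0.0696]
side blue z pct [0.0469 0.0481 0.0511 0.0815 0.0829 0.0843]
wrist green 5551 [0.3796 0.4579 0.0672]
wrist blue z pct [0.0457 0.0463 0.0473 0.0781 0.0794 0.0803]
```

View pics/u.png

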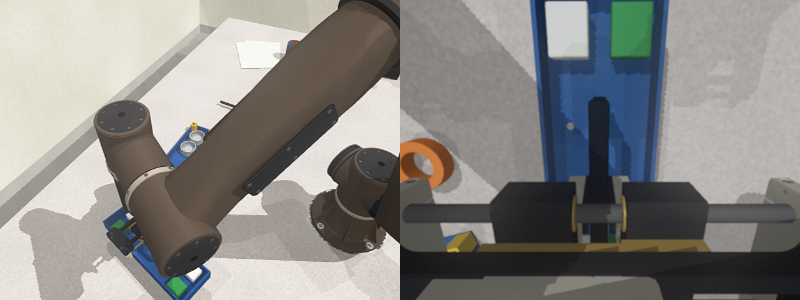

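The tray is held level (both green pads at z 0.069). The fingers closed late, so the bar sits about 8 mm nearer the tips than planned. That is usable. I carry it over at height while turning +105°.

```bash
python3 -m inch '0 0 .5 0 0 0;0 0 .7 0 0 0;0 0 .5 0 0 0;.1 -.3 .1 0 0 .5;.2 -.62 0 0 0 1;.2 -.62 0 0 0 1;.2 -.62 0 0 0 1;.2 -.62 0 0 0 1;.2 -.62 0 0 0 1;.2 -.62 0 0 0 1;.2 -.62 0 0 0 1;.2 -.62 0 0 0 1'; python3 -m inch '.2 -.62 0 0 0 1;.2 -.62 0 0 0 1;.2 -.62 0 0 0 1;.2 -.62 0 0 0 1;.2 -.62 0 0 0 1;.2 -.62 0 0 0 1;.2 -.62 0 0 0 1;.2 -.62 0 0 0 1;.2 -.62 0 0 0 1;.2 -.62 0 0 0 1;.2 -.62 0 0 0 1;.1 -.35 0 0 0 1'; python3 -m inch '0 -.2 0 0 0 .5;0 0 0 0 0 0;0 0 0 0 0 0'
cat > al.py <<'E'
from up import *
s=arm.get_state();M=R.from_euler("xyz",s["ee_rot"]).as_matrix();print(s["eef_pos"],np.degrees(np.arctan2(M[1,1],M[0,1])),s["force"],s["width"])
for n in ("top","side"):
  f=arm.grab_frame(n);save(f,"pics/al_%s.png"%n);P,d=cloud(f)
  h=cv2.cvtColor(f["frame"],cv2.COLOR_RGB2HSV);H,S=h[...,0],h[...,1]
  b=(H>100)&(H<125)&(S>110)&(d>0)&(P[...,0]>.5)&(P[...,2]>.06)
  z=np.percentile(P[b][:,2],99);print("blue z",np.percentile(P[b][:,2],[5,50,90,99]).round(4))
  t=b&(P[...,2]>z-.006);print(n,"rim rect",t.sum(),cv2.minAreaRect(P[t][:,:2].astype(np.float32)))
  y=(H>18)&(H<35)&(S>120)&(d>0);
  for k,c in comps(ndimage.binary_fill_holes(y),25): print(" yellow",k,c.round(1),P[int(c[1]),int(c[0])].round(4))
E
python3 al.py
```

```text
t: 33.2
eef_pos: [0.5425, 0.2382, 0.1695]
ee_rot: [0.492, 1.571, 0.957]
force: [0.8, -0.1, -7.1]
width: 0.0135
t: 34.7
eef_pos: [0.6115, 0.0228, 0.1694]
ee_rot: [-1.365, 1.571, 0.146]
force: [-0.3, 0.8, -8.1]
width: 0.0137
t: 35.08
eef_pos: [0.6114, 0.0179, 0.1692]
ee_rot: [-0.695, 1.571, 0.856]
force: [-0.3, 0.5, -7.7]
width: 0.0135
[0.61135414 0.01794987 0.16919558] 178.90266676416937 [-0.34803886  0.54861107 -7.65256932] 0.013488014116562598
blue z [0.0983 0.1016 0.1323 0.2577]
top rim rect 55 ((0.5480523705482483, 0.01621568202972412), (0.05479741096496582, 0.1324796825647354), 30.605899810791016)
blue z [0.1011 0.1051 0.1339 0.1374]
side rim rect 482 ((0.6098905205726624, 0.02030344307422638), (0.3402805030345917, 0.1100098267197609), 88.86572265625)
 yellow 142 [339.1 212.7] [ 0.5668 -0.1443  0.0362]
 yellow 177 [242. 284.] [0.6666 0.1569 0.0222]
 yellow 204 [274.9 298.9] [0.5725 0.1691 0.037 ]
```

```bash
python3 -m inch '.16 -.45 0 0 0 0;0 0 0 0 0 0'; cat > al2.py <<'E'
from up import *
s=arm.get_state();M=R.from_euler("xyz",s["ee_rot"]).as_matrix();print(s["eef_pos"],np.degrees(np.arctan2(M[1,1],M[0,1])),s["force"])
f=arm.grab_frame("side");save(f,"pics/al_side.png");P,d=cloud(f);f2=None
h=cv2.cvtColor(f["frame"],cv2.COLOR_RGB2HSV);H,S=h[...,0],h[...,1]
b=(H>100)&(H<125)&(S>110)&(d>0)&(P[...,0]>.5)&(P[...,2]>.05)
z=np.percentile(P[b][:,2],98);t=b&(P[...,2]>z-.007);r=cv2.minAreaRect(P[t][:,:2].astype(np.float32));print("rim z",z,r)
y=(H>18)&(H<35)&(S>120)&(d>0)
l,k=ndimage.label(y)
for i in range(1,k+1):
  m=(l==i)
  if m.sum()<25: continue
  q=P[ndimage.binary_fill_holes(m)&(P[...,2]>.032)&(P[...,2]<.041)]
  print("post",m.sum(),len(q),cv2.minAreaRect(q[:,:2].astype(np.float32)) if len(q)>3 else "", np.median(q[:,2]) if len(q) else "")
E
python3 al2.py; python3 - <<'E'
from h import *
f=arm.grab_frame("wrist");cv2.imwrite("pics/al.png",np.hstack([cv2.resize(cv2.imread("pics/al_side.png")[120:330,170:450],(400,300)),cv2.resize(f["frame"][:,:,::-1],(400,300))]))
E
```

```text
t: 35.42
eef_pos: [0.6165, 0.0034, 0.169]
ee_rot: [-3.013, 1.57, -1.461]
force: [-0.5, 1.1, -7.5]
width: 0.0137
[0.61649813 0.00337362 0.16895931] 178.9170344612647 [-0.52005556  1.09632578 -7.48154125]
rim z 0.13652006057945823 ((0.6138324737548828, 0.004732877016067505), (0.34296730160713196, 0.11068273335695267), 88.4141616821289)
post 146 60 ((0.5726536512374878, -0.1551227867603302), (0.028429267928004265, 0.02263111248612404), 87.7358169555664) 0.03662756908789222
post 173 76 ((0.6626715660095215, 0.16075260937213898), (0.022940821945667267, 0.025317974388599396), 2.957456111907959) 0.036807561763934904
post 199 82 ((0.5759823322296143, 0.16068395972251892), (0.02262776531279087, 0.02724074199795723), 1.3001402616500854) 0.03714086288804486
```

View pics/al.png

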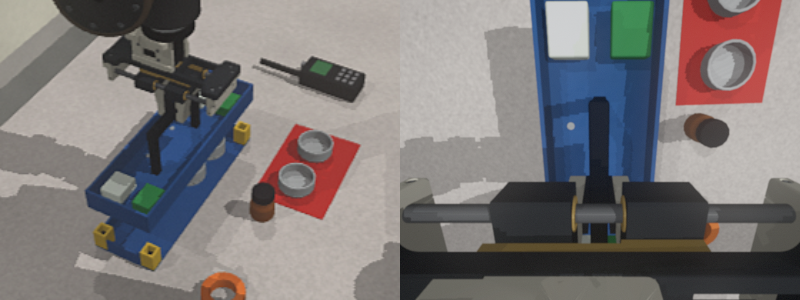

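Left: the upper tray hangs level above the lower one, roughly flush with the posts (about 100,233 / 150,253 / 240,133). I lower to just above the sockets and compare outer faces.

```bash
python3 -m inch '.03 0 -.4 0 0 .1;0 0 -.5 0 0 0;0 0 -.4 0 0 0;0 0 -.2 0 0 0;0 0 0 0 0 0;0 0 0 0 0 0'; cat > al3.py <<'E'
from up import *
s=arm.get_state();M=R.from_euler("xyz",s["ee_rot"]).as_matrix();print(s["eef_pos"],np.degrees(np.arctan2(M[1,1],M[0,1])),s["force"])
f=arm.grab_frame("side");save(f,"pics/al3.png");P,d=cloud(f)
h=cv2.cvtColor(f["frame"],cv2.COLOR_RGB2HSV);H,S=h[...,0],h[...,1]
bl=(H>100)&(H<125)&(S>110)&(d>0)&(P[...,0]>.5)
zt=np.percentile(P[bl][:,2],98);print("rim z",zt)
def rep(n,m):
  for nm,a,bins,o in (("front x",0,(-.165,-.12,-.08,0,.08,.12,.165),1),("left y",1,(.56,.585,.605,.625,.65,.675),0)):
    out=[]
    for lo,hi in zip(bins[:-1],bins[1:]):
      q=P[m&(P[...,o]>lo)&(P[...,o]<hi)]
      if a==1: q=q[q[:,1]>.1]
      out.append((len(q),round(float(np.percentile(q[:,a],8 if a==0 else 92)),4)) if len(q)>8 else None)
    print(n,nm,out)
rep("upper",bl&(P[...,2]>zt-.03)&(P[...,2]<zt+.004))
ye=(H>18)&(H<35)&(S>120)&(d>0)
rep("posts",ye&(P[...,2]>.006)&(P[...,2]<.034))
rep("lower",bl&(P[...,2]<.03)&(P[...,2]>.0))
t=bl&(P[...,2]>zt-.006)&(P[...,2]<zt+.003);print(cv2.minAreaRect(P[t][:,:2].astype(np.float32)))
E
python3 al3.py
python3 -c "
import cv2
a=cv2.imread('pics/al3.png')[170:320,210:370];cv2.imwrite('pics/al3c.png',cv2.resize(a,(640,600),interpolation=cv2.INTER_CUBIC))"
```

```text
t: 36.28
eef_pos: [0.6175, 0.0043, 0.1244]
ee_rot: [-1.521, 1.57, 0.041]
force: [0.6, 0.2, -7.0]
width: 0.0137
[0.61750108 0.00429494 0.12440511] 179.47124073321308 [ 0.64511412  0.23772447 -7.04072951]
rim z 0.0917663483593112
upper front x [(92, 0.5609), (75, 0.5608), (207, 0.5614), (270, 0.5622), (185, 0.5628), (164, 0.5631)]
upper left y [(267, 0.1744), (56, 0.1755), (56, 0.1752), (43, 0.1746), (89, 0.1737)]
posts front x [(57, 0.5616), None, None, None, None, (60, 0.5651)]
posts left y [(104, 0.1734), None, None, None, (81, 0.1728)]
lower front x [(53, 0.5638), (95, 0.5639), (209, 0.5645), (235, 0.5653), (130, 0.5658), (90, 0.5666)]
lower left y [(112, 0.1376), (40, 0.1723), (71, 0.1718), (60, 0.1717), None]
((0.6158470511436462, 0.005810454487800598), (0.34186017513275146, 0.11006203293800354), 89.24141693115234)
```

View pics/al3c.png

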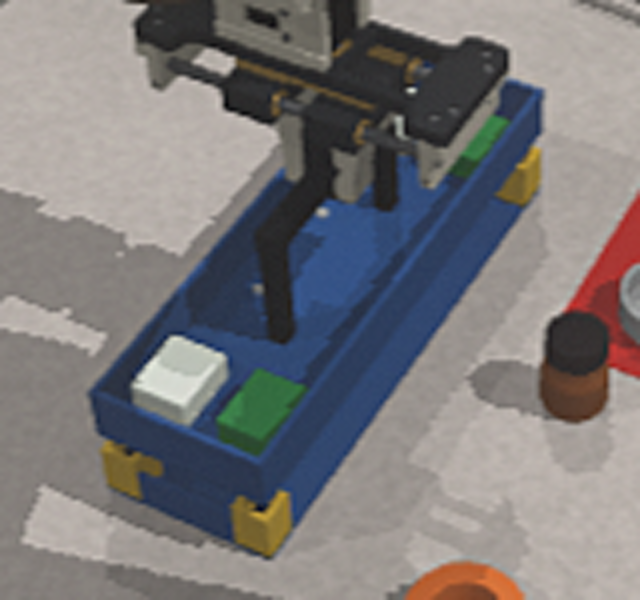

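In the picture the upper tray sits slightly toward the front (−x) and left (+y) of the posts, as the numbers say (about 2.5 and 1.5 mm). I correct that and lower gently, watching the force.

```bash
python3 -m inch '.08 -.05 0 0 0 0;0 0 -.1 0 0 0;0 0 -.1 0 0 0;0 0 0 0 0 0'; python3 -m inch '0 0 -.1 0 0 0;0 0 0 0 0 0';python3 -m inch '0 0 -.05 0 0 0;0 0 0 0 0 0'; python3 al3.py
```

```text
t: 36.83
eef_pos: [0.6191, 0.0026, 0.1175]
ee_rot: [1.766, 1.57, -2.956]
force: [0.5, 0.2, -7.4]
width: 0.0135
t: 37.08
eef_pos: [0.6192, 0.0027, 0.1146]
ee_rot: [1.745, 1.57, -2.977]
force: [-0.5, -0.1, -7.3]
width: 0.0134
t: 37.33
eef_pos: [0.6194, 0.0027, 0.1134]
ee_rot: [1.741, 1.571, -2.98]
force: [0.4, 0.3, -7.2]
width: 0.0136
[0.61942237 0.0027174  0.11335314] 179.45996818820362 [ 0.37127052  0.32216825 -7.16062888]
rim z 0.08088245299067835
upper front x [(89, 0.5627), (77, 0.5626), (204, 0.5632), (262, 0.5637), (206, 0.5647), (196, 0.565)]
upper left y [(235, 0.1728), (48, 0.1735), (51, 0.1739), (48, 0.1735), (148, 0.1722)]
posts front x [(49, 0.5618), None, None, None, None, (38, 0.5647)]
posts left y [(93, 0.1735), None, None, None, (61, 0.1728)]
lower front x [(44, 0.5637), (85, 0.5642), (176, 0.5644), (198, 0.5651), (109, 0.5659), (57, 0.5661)]
lower left y [(97, 0.1355), (31, 0.1728), (44, 0.1722), (51, 0.1719), None]
((0.6178035736083984, 0.003493890166282654), (0.3426099717617035, 0.11070384085178375), 89.29776763916016)
```

Aligned to about 1 mm, with no contact force yet. I keep lowering.

```bash
python3 -m inch '0 0 -.05 0 0 0;0 0 -.05 0 0 0;0 0 0 0 0 0';python3 -m inch '0 0 -.05 0 0 0;0 0 0 0 0 0';python3 -m inch '0 0 -.05 0 0 0;0 0 0 0 0 0';python3 -m inch '0 0 -.05 0 0 0;0 0 0 0 0 0'
```

```text
t: 37.75
eef_pos: [0.6197, 0.0027, 0.1106]
ee_rot: [-1.631, 1.57, -0.069]
force: [-0.1, 0.5, -5.1]
width: 0.0135
t: 38.0
eef_pos: [0.6196, 0.0027, 0.109]
ee_rot: [-1.662, 1.57, -0.101]
force: [-0.5, 1.2, -5.0]
width: 0.0132
t: 38.25
eef_pos: [0.6196, 0.0026, 0.1082]
ee_rot: [-1.863, 1.57, -0.302]
force: [-3.0, 0.1, 2.1]
width: 0.0135
t: 38.5
eef_pos: [0.6194, 0.0026, 0.1081]
ee_rot: [-1.877, 1.57, -0.315]
force: [-8.9, 1.2, 14.3]
width: 0.0138
```

```bash
python3 al3.py; python3 - <<'E'
from up import *
for n in ("top","side","wrist"):
  f=arm.grab_frame(n);P,d=cloud(f);h=cv2.cvtColor(f["frame"],cv2.COLOR_RGB2HSV);H,S=h[...,0],h[...,1]
  l,k=ndimage.label(ndimage.binary_erosion((H>45)&(H<80)&(S>120)&(d>0)&(P[...,0]>.5)&(abs(P[...,1])<.2)))
  for i in range(1,k+1):
    if (l==i).sum()>30: print(n,np.median(P[l==i],0).round(4))
E
```

```text
[0.61938102 0.00258162 0.10806272] 179.49208355376504 [-8.92496038  1.24650953 14.27970325]
rim z 0.07545336828103276
upper front x [(88, 0.5632), (74, 0.5631), (198, 0.5636), (258, 0.5642), (209, 0.5652), (207, 0.5656)]
upper left y [(227, 0.1723), (37, 0.1736), (40, 0.1736), (35, 0.1728), (156, 0.1714)]
posts front x [(44, 0.5615), None, None, None, None, (32, 0.565)]
posts left y [(96, 0.1737), None, None, None, (55, 0.173)]
lower front x [(37, 0.5631), (75, 0.5631), (158, 0.5644), (176, 0.5653), (101, 0.5656), (42, 0.5656)]
lower left y [(87, 0.1365), (30, 0.1724), (35, 0.1723), (38, 0.1718), None]
((0.6181768178939819, 0.003908067941665649), (0.3401300609111786, 0.11043037474155426), 89.38135528564453)
top [0.5914 0.1293 0.06  ]
top [ 0.5896 -0.1201  0.0597]
side [0.5927 0.129  0.062 ]
wrist [ 0.5917 -0.1225  0.0603]
wrist [0.6052 0.1059 0.0481]
```

The green pads are level (0.060 and 0.060 top, 0.062 side) and 8 mm deeper than lugs resting on the post tops would give. That matches a seated tray. I relax the pressure, open, and check again.

```bash
python3 -m inch '0 0 .05 0 0 0;0 0 0 0 0 0;0 0 0 0 0 0'; python3 -m inch '0 0 0 0 0 0;0 0 0 0 0 0;0 0 0 0 0 0;0 0 0 0 0 0;0 0 0 0 0 0;0 0 0 0 0 0' .6; python3 al3.py | egrep 'rim|upper|posts'
```

```text
t: 39.08
eef_pos: [0.6195, 0.0026, 0.1081]
ee_rot: [-2.384, 1.571, -0.823]
force: [-6.4, 0.4, 6.4]
width: 0.0132
t: 39.83
eef_pos: [0.6195, 0.0027, 0.1074]
ee_rot: [1.645, 1.571, -3.077]
force: [0.1, 0.4, -0.4]
width: 0.0524
rim z 0.07558961255317334
upper front x [(91, 0.5632), (88, 0.5635), (220, 0.5638), (248, 0.5644), (207, 0.5652), (205, 0.5653)]
upper left y [(227, 0.1721), (40, 0.1739), (37, 0.1733), (31, 0.1732), (157, 0.1715)]
posts front x [(39, 0.5618), None, None, None, None, (30, 0.5649)]
posts left y [(92, 0.1737), None, None, None, (55, 0.1734)]
```

```bash
python3 -m inch '0 0 .5 0 0 0;0 0 .8 0 0 0;0 0 1 0 0 0;-.4 -1 .8 0 0 0;-.4 -1 .5 0 0 0;-.4 -1 0 0 0 0;-.4 -1 0 0 0 0;-.4 -1 0 0 0 0;-.4 -1 0 0 0 0;-.4 -1 0 0 0 0;-.4 -1 0 0 0 0;0 0 0 0 0 0'; python3 -m inch '0 -1 0 0 0 0;0 -1 0 0 0 0;0 -1 0 0 0 0;0 -1 0 0 0 0;0 0 0 0 0 0'; python3 al3.py | egrep 'rim|upper|posts'; python3 - <<'E'
from up import *
f=arm.grab_frame("top");P,d=cloud(f)
for t,z in [("jar_mid",.058),("tape_mid",.022),("radio_mid",.018),("upper_grip",.119)]:
  m=arm.masks_of(f,t)[0]["mask"];ys,xs=np.nonzero(m);print(t,px2w(f,xs.mean(),ys.mean(),z=z).round(4))
h=cv2.cvtColor(f["frame"],cv2.COLOR_RGB2HSV);H,S=h[...,0],h[...,1]
b=(H>100)&(H<125)&(S>110)&(d>0)&(P[...,0]>.5)&(abs(P[...,1])<.2)
for nm,c in (("FL",b&(P[...,0]<.575)&(P[...,1]>.1)),("FR",b&(P[...,0]<.575)&(P[...,1]<-.1)),("BL",b&(P[...,0]>.66)&(P[...,1]>.1)),("BR",b&(P[...,0]>.66)&(P[...,1]<-.1))): print(nm,np.percentile(P[c][:,2],[60,80,95]).round(4))
m=(P[...,2]>.11)&(P[...,2]<.14)&(abs(P[...,1])<.08)&(abs(P[...,0]-.617)<.03)&(d>0);print("bar top z",m.sum(),np.median(P[m],0))
s=arm.grab_frame("side")["frame"][150:330,200:440]
cv2.imwrite("pics/fin.png",np.hstack([cv2.resize(f["frame"][160:370,200:480],(400,400)),cv2.resize(s,(400,400))])[:,:,::-1])
E
```

```text
t: 41.38
eef_pos: [0.5228, -0.239, 0.2167]
ee_rot: [-1.925, 1.57, -0.366]
force: [0.3, -0.2, 0.2]
width: 0.0525
t: 42.0
eef_pos: [0.5236, -0.3585, 0.2158]
ee_rot: [-2.718, 1.57, -1.158]
force: [0.3, -0.5, -0.2]
width: 0.0521
rim z 0.07535890058207129
upper front x [(130, 0.563), (129, 0.5637), (252, 0.5638), (254, 0.5645), (109, 0.5649), (67, 0.5656)]
upper left y [(110, 0.1737), (72, 0.174), (65, 0.1736), (68, 0.1733), (92, 0.1729)]
posts front x [(42, 0.5616), None, None, None, None, (30, 0.5647)]
posts left y [(96, 0.1737), None, None, None, (55, 0.1729)]
jar_mid [ 0.4644 -0.0104  0.058 ]
tape_mid [0.4461 0.1673 0.022 ]Traceback (most recent call last):
  File "<stdin>", line 4, in <module>
IndexError: list index out of range
```

```bash
python3 - <<'E'
from up import *
f=arm.grab_frame("top");P,d=cloud(f)
h=cv2.cvtColor(f["frame"],cv2.COLOR_RGB2HSV);H,S=h[...,0],h[...,1]
b=(H>100)&(H<125)&(S>110)&(d>0)&(P[...,0]>.5)&(abs(P[...,1])<.2)
for nm,c in (("FL",b&(P[...,0]<.575)&(P[...,1]>.1)),("FR",b&(P[...,0]<.575)&(P[...,1]<-.1)),("BL",b&(P[...,0]>.66)&(P[...,1]>.1)),("BR",b&(P[...,0]>.66)&(P[...,1]<-.1))): print(nm,np.percentile(P[c][:,2],[60,80,95]).round(4))
m=(P[...,2]>.11)&(P[...,2]<.14)&(abs(P[...,1])<.06)&(abs(P[...,0]-.617)<.03)&(d>0);print("bar top",m.sum(),np.median(P[m],0))
s=arm.grab_frame("side")["frame"][150:330,200:440]
cv2.imwrite("pics/fin.png",np.hstack([cv2.resize(f["frame"][160:370,200:480],(400,400)),cv2.resize(s,(400,400))])[:,:,::-1])
E
```

```text
FL [0.0694 0.0721 0.074 ]
FR [0.0683 0.0715 0.0735]
BL [0.0627 0.0707 0.0727]
BR [0.0653 0.0713 0.0733]
bar top 513 [ 0.61690772 -0.00097249  0.12622536]
```

View pics/fin.png

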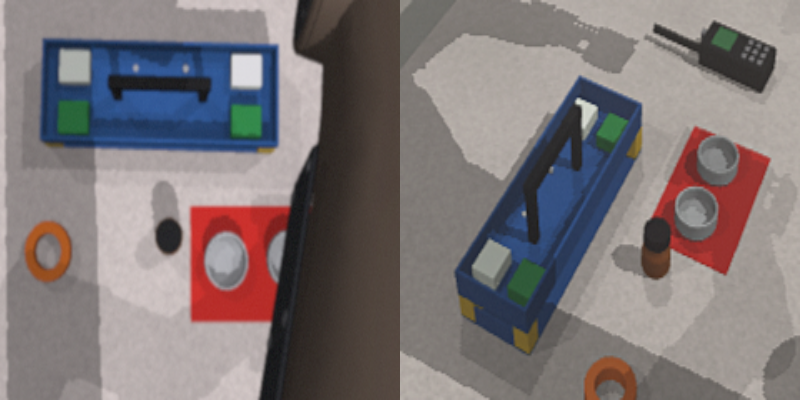

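The upper tray sits flush on all four posts. Its rim is at about 0.072 at every corner and the bar top at 0.126 (0.127 expected). The dishes are upright on the mat, and the jar, tape and radio are in place.

```bash
python3 -c "
from station import arm
print(arm.job_done())"
```

```text
the job is handed in; nothing more can be done
None
```

The job is done and handed in at about 42 s of the 72 s allowed.

- **Rocking test:** I pressed all four rims. The two dishes at −y held firm (over 12 N at 29 mm). The two at +y sank with less than 2 N, so those two rock.
- **Dishes:** I dragged each rocking dish out with the fingers inside it, past the back of the jar with about 7 mm to spare. They now stand upright on the mat at about (0.443, −0.188) and (0.441, −0.096). The steady ones were left in the tray; after the second drag they still stood there upright.
- **Upper tray:** I lowered it slowly until it met firm contact, pressed it down with about 14 N, then eased off and let go. Afterwards all four corners were level at about 72 mm (72 expected), and the top of the handle bar was at 126 mm (127 expected). The outer faces are flush with the posts within about 1–2 mm.
- **Bystanders:** The jar and tape are within about 1 mm of where they started. The radio was only checked by eye, because part of it was hidden in the last top view and the network did not return a full result there.
- **Off plan:** The fingers closed late on the handle, so I held it about 8 mm nearer the fingertips than planned. The grip held.

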